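# Re-index the mitre fence with its detent pin

### The job

The mitre fence is pinned at square and the next cut needs the angle whose hole is ringed in red. Pull the black T-handled lock pin up out of the index plate, swing the fence arm round until its brass bush stands over the red-ringed hole, and push the pin fully home through bush and plate so that the fence is locked there. Let go of it, and leave the tape measure, marker pen, pin box and loose offcut where they lie.

Things in the scene. Friction and masses are not known exactly. Their poses are not given: they have to be found in the camera images.
- mitre_base: Fixed aluminium index plate, a quarter-circle sector 20 mm thick. Origin on the pivot axis at the table surface; x points from the pivot away from the pin, z up. Five 11 mm through holes on a 110 mm radius about the pivot, at a = -45, -22.5, 0 (pinned at the start), 22.5, 45 degrees: x = -110 cos a, y = -110 sin a (mm).
- pivot (a point): Centre of the fence arm's pivot bolt (hex head on a washer), on the vertical pivot axis, 31 mm above the table at the top face of the arm's flat steel tongue. The tongue is 34 mm wide, 21 to 31 mm above the table, and runs from the pivot to the brass bush.
- fence_arm (a joint): Angle of the fence arm about its vertical pivot, rad, counter-clockwise from above positive, 0 = square (start), limits -1 and 1. At angle a the bush stands over the plate's hole at angle a. It turns with slight friction (0.15 N m, about 1.5 N at the bush) and stays where it is left; a pin through bush and plate locks it.
- fence_mid (a point): Middle of the top edge of the fence: an aluminium profile with a plywood face, 230 mm long, 61 mm high, crossing the arm beyond the pivot (its body spans 26 to 60 mm beyond the pivot axis). It swings with the arm just above the table.
- guide_bush (a point): Centre of the top rim of the brass guide bush at the near end of the tongue, 110 mm from the pivot, 41 mm above the table. Outer diameter 24 mm, bore 11 mm, reaching down 20 mm to 1 mm above the plate. Two small spring plunger screws in its sides (14 mm either side of the axis, 36 mm above the table) press balls against the pin.
- ring_red: Painted red ring, 25 mm outside diameter, 0.5 mm high, round the wanted hole in the index plate; its origin is the centre of that hole at the plate's top face, 20 mm above the table. It marks one of the four holes other than the starting one; those three have grey rings.
- pin_handle (a point): Centre of the lock pin's black T-handle, 59 mm above the pin's tip; 61 mm above the table when home. A flat-sided bar 44 mm long along its x axis, 16 mm thick along its y axis (grip across this), 28 mm high. Its x axis starts within 0.5 rad of the tongue's direction. Under it a 15 mm round shoulder, 6 mm high, seats on the bush's rim when the pin is home.
- pin_tip (a point): Lower end of the lock pin, z axis up along the pin. Fully home it is 2 mm above the table, 18 mm below the plate's top. The polished 10 mm shank is 39 mm long from shoulder to tip, with a 3.6 mm tapered nose (4.4 mm wide at its end) and a V groove 34 mm above the tip, into which the bush's sprung balls snap when the pin is home.
- lock_pin: The lock pin, about 70 g, origin at its tip. Pulling its groove off the sprung balls takes 5 to 15 N straight up; then they only drag lightly and it stays at the height it is left. Lifted 18 mm the tip clears the plate; lifted 39 mm it leaves the bush. Lifted in between (about 25 mm) the bush still guides it, it turns freely in the bush, and the arm can be swung by it. Pushing home takes a few N.
- tape_measure: Yellow tape measure standing on the table, 36 x 75 x 60 mm; origin under its centre. Bystander.
- pen_2: Red and white marker pen lying on the table, 17 x 135 x 16 mm; origin under its centre. Bystander.
- nail_box: Small flat black box with clear lid, 30 x 64 x 18 mm; origin under its centre. Bystander.
- offcut_c: White-faced chipboard offcut lying flat, 85 x 150 x 16 mm; origin under its centre. Bystander.
Mind the look-alikes: they are no part of the job. Leave any orange or pink look-alike of the lock_pin alone.

How it is judged:
On the way, in this order (a step that is already met when the one before it is completed fails the run):
1. the pin is pulled up out of the index plate (tip above the plate's top) (z of pin_tip in the frame of mitre_base above 0.0205 m), for 0.1 s.
2. the fence arm is swung until its bush stands over the red-ringed hole (within 3 mm) (horizontal distance between guide_bush and ring_red below 0.003 m), for 0.1 s.
At the end, for the whole second after the job is handed in: The pin stands in bush and plate at the red-ringed hole: its tip within 3 mm of the hole's centre and no more than 2 mm short of fully home, the bush within 3 mm over the hole, the handle within 6 mm over the bush (upright), pin and arm at rest (z of pin_tip in the frame of mitre_base below 0.004 m and horizontal distance between each of pin_tip, guide_bush and ring_red below 0.003 m and horizontal distance between pin_handle and guide_bush below 0.006 m and linear speed of lock_pin below 0.02 m/s and velocity of joint fence_arm between -0.05 and 0.05 rad/s); the robot touches nothing.
It fails at once if the tape measure is pushed more than 20 mm from its place (distance of tape_measure from where it was at the start of the episode above 0.02 m).
It fails at once if the marker pen is pushed more than 20 mm from its place (distance of pen_2 from where it was at the start of the episode above 0.02 m).
It fails at once if the pin box is pushed more than 20 mm from its place (distance of nail_box from where it was at the start of the episode above 0.02 m).
It fails at once if the loose offcut is pushed more than 20 mm from its place (distance of offcut_c from where it was at the start of the episode above 0.02 m).
It also fails if it takes over 45 s, if anything falls off the work surface, if the arm or the gripper's body presses on something with over 40 N, if the wrist force passes 120 N, or if a joint passes its speed limit or range.

### The arm

A 6-joint arm with a two-finger parallel gripper is mounted at the origin on a cart in front of the work surface, level with it; the furniture and walls round the work are solid. World frame = base frame: x ahead of the robot, y to its left, z up, the work surface at z = 0. Lengths are in m, angles in rad, forces in N, time in s.
With the tool pointing down it reaches from about 0.3 to 0.875 m from the base axis. Payload 6.4 kg.
Tool frame: the origin (TCP) lies midway between the tips of the shut fingers; the grasp point (between the pads) lies 19 mm behind it; z points along the fingers, y is the line along which they close (so a half turn about z gives the same grasp; the last joint's range is limited). The gripper opens to 88 mm and grips with 3 to 60 N. Pads are 18 mm wide; open, the fingers measure 123 mm over their backs; the gripper's body (75 mm by 187 mm) begins 45 mm behind the grasp point.
Start: joints at [-1.306, 0.181, 1.607, -0, 1.354, -0.206], TCP at [0.261, -0.512, 0.239] pointing down, gripper open.
Joint ranges: [-2.99, 2.99], [-0.89, 2.07], [0.3, 2.58], [-1.14, 4.28], [0, 2.63], [-3.12, 3.12]. Speed limits (rad/s): [2.57, 2.57, 3.01, 3.14, 3.14, 3.14].

### API

Orientations are given as a unit quaternion [w, x, y, z].
In Python, from bench import read_state, read_camera, camera_info, close_job, search_frame gives the robot as it stands.
- The arm moves only by the shell command python3 -m crank 'ROWS' [OPENING] [FORCE]. ROWS is JSON, a list of rows, each an object of numbers: "tx", "ty", "tz": the shift along the world's x, y, z scaled (see below); "wx", "wy", "wz": the turn, a rotation vector about the world's x, y, z scaled (see below). A call has 1 to 8 rows; each row shifts and turns the commanded pose from where the row before left it; what a row does not reach is not made up. The controller multiplies each number of a shift by 2.5 cm and each number of a turn by pi/2 rad. A row lasts 1/10 s, in which the tool goes at most 50 mm and 8.59 degrees, less where a joint would pass 70% of its speed; a pose out of reach is approached as far as the arm can. A call with a number of a shift or a turn outside -1 to 1 is refused whole. A call with a gripper value outside its range is refused whole. OPENING is the closure, from -1 (fully open) to 1 (shut), set as the call begins (- or left out, the last holds). The fingers move at their own pace and stop on an object; FORCE is the grip in N (left out, the last holds). Time passes only in rows, so rows that do not move let the fingers close. It gives the time, the measured TCP pose, the force, the opening and the grip force at its end, in the units of the state.
- read_state(): the state, without advancing time (a new reading comes with each control period).
- read_camera(name): name is "scene" or "side" or "wrist"; returns the picture (384x512x3 uint8, blue, green, red); there is no depth.
- camera_info(name): a dict with "mtx" (3x3 intrinsics, pixels), "dist_coeffs" ([k1, k2, p1, p2, k3] as OpenCV has them; the pictures are not rectified), "xyz" and "orientation" of the camera in the world; the wrist camera has in their place "tool_from_camera" (4x4, takes a point from camera to tool coordinates, whose origin is the TCP and whose axes are the flange's). Camera axes: x right, y up, looking along -z (the intrinsics and any distortion apply to the point x, -y, -z); pixel columns grow to the right and rows downward; lengths in m; the calibration is good to about 2 mm. A picture is of the moment at which its call begins: read the wrist's pose just before it. camera_info takes no time and is no camera call.
- close_job(): hands the job in; it is judged then, once.
Trained networks look in the newest picture that a camera, given by its name, has taken for a name from the list of things; names that differ only in an ending like _2 or _b are one class to them, and where a whole thing is asked for, a point or a joint stands for the part that bears it (a point fixed in the world has none). Each returns a list of dicts, best first, with "score" (0 to 1); they miss things now and then, are a little off and sometimes report something else, mostly with a low value. They report only what shows in the picture. A call takes as long as a camera call. They do not tell look-alikes from the thing itself.
- search_frame(camera, label): "xy" ([column, row] in pixels, amid what is visible of it).
The state is a dict: "time_s": time; "joint_positions": joint angles; "qvel": joint speeds; "joint_torque": joint torques, N m; "ee_pos": TCP position; "ee_rot": TCP orientation; "contact_force": force on the tool from outside, world axes, zero at the start; "torque": the same for the moment, N m; "grip_width": opening from 0.0 (shut) to 1.0 (fully open); "grasp_force": force on a finger pad.
Only numpy, scipy, OpenCV 4.12 (cv2) and the standard library are available. Lean on these libraries where they do the work, as an engineer would, in place of code of your own. Each camera call takes 0.05 s, during which the arm holds its last target. There are 200 camera calls.

## Working session

There is one attempt and no reset: what is moved stays moved. The work goes in short steps, Python scripts to look and compute and a shell command to move; the robot and the scene stay as the last step left them, time stands still between calls to the robot, and variables do not carry over. Pictures are saved under pics/ and viewed, at most 10 in all, crops included, and the job is handed in when it is done.

```bash
mkdir -p pics; cat > h.py <<'E'
import numpy as np, cv2
from scipy.spatial.transform import Rotation as R
from bench import *
def q2R(q): return R.from_quat([q[1],q[2],q[3],q[0]]).as_matrix()
def cam(name):
    i=camera_info(name)
    if name=="wrist":
        s=read_state(); T=np.eye(4); T[:3,:3]=q2R(s["ee_rot"]); T[:3,3]=s["ee_pos"]
        M=T@np.array(i["tool_from_camera"])
    else:
        M=np.eye(4); M[:3,:3]=q2R(i["orientation"]); M[:3,3]=i["xyz"]
    return M,np.array(i["mtx"]),np.array(i["dist_coeffs"])
def atz(c,uv,z):
    M,K,d=c
    p=cv2.undistortPoints(np.array([[uv]],float),K,d)[0,0]
    r=M[:3,:3]@np.array([p[0],-p[1],-1]); o=M[:3,3]
    return o+r*(z-o[2])/r[2]
def proj(c,X):
    M,K,d=c
    P=(np.atleast_2d(X)-M[:3,3])@M[:3,:3]; P=P*[1,-1,-1]
    return cv2.projectPoints(P,np.zeros(3),np.zeros(3),K,d)[0][:,0]
E
python3 - <<'E'
from h import *
for n in("scene","side"):
    c=cam(n); im=read_camera(n); cv2.imwrite(f"pics/{n}0.png",im)
    for l,z in(("pin_handle",.061),("ring_red",.02),("guide_bush",.041),("pivot",.031),("fence_mid",.061)):
        for r in search_frame(n,l)[:2]: print(n,l,np.round(r["xy"]),round(r["score"],2),atz(c,r["xy"],z).round(3))
E
```

```text
scene pin_handle [248. 189.] 0.45 [0.519 0.069 0.061]
scene guide_bush [266. 178.] 0.98 [0.603 0.054 0.041]
scene pivot [264. 186.] 0.57 [0.577 0.047 0.031]
scene fence_mid [264. 182.] 0.8 [0.57  0.042 0.061]
side pin_handle [264. 329.] 0.69 [0.361 0.314 0.061]
side pin_handle [206. 275.] 0.6 [0.52  0.259 0.061]
side guide_bush [212. 212.] 0.66 [0.631 0.07  0.041]
side pivot [223. 224.] 0.85 [0.591 0.085 0.031]
side fence_mid [205. 212.] 0.77 [0.629 0.098 0.061]
```

```bash
python3 -c "
import cv2
for n in('scene','side'): cv2.imwrite(f'pics/{n}0b.png',cv2.resize(cv2.imread(f'pics/{n}0.png'),(800,600),interpolation=cv2.INTER_CUBIC))"
```

```text
(no output)
```

View pics/scene0b.png

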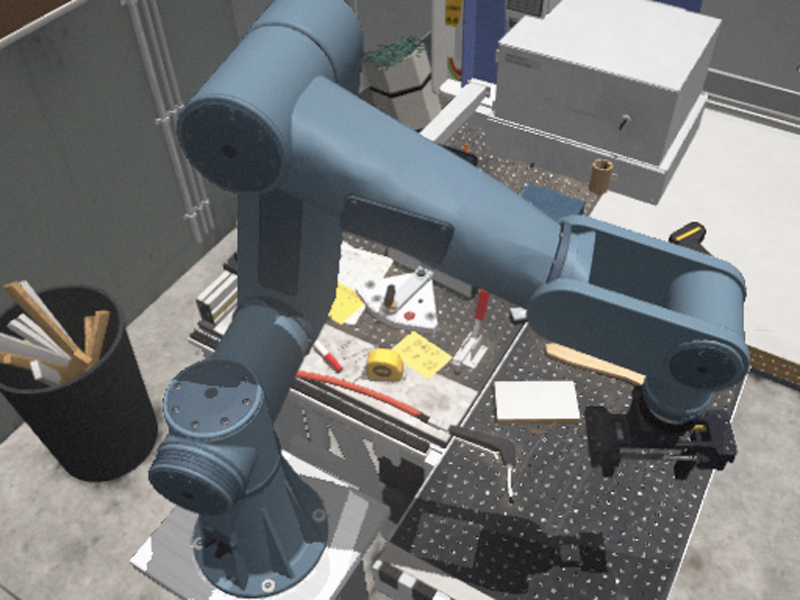

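View pics/side0b.png

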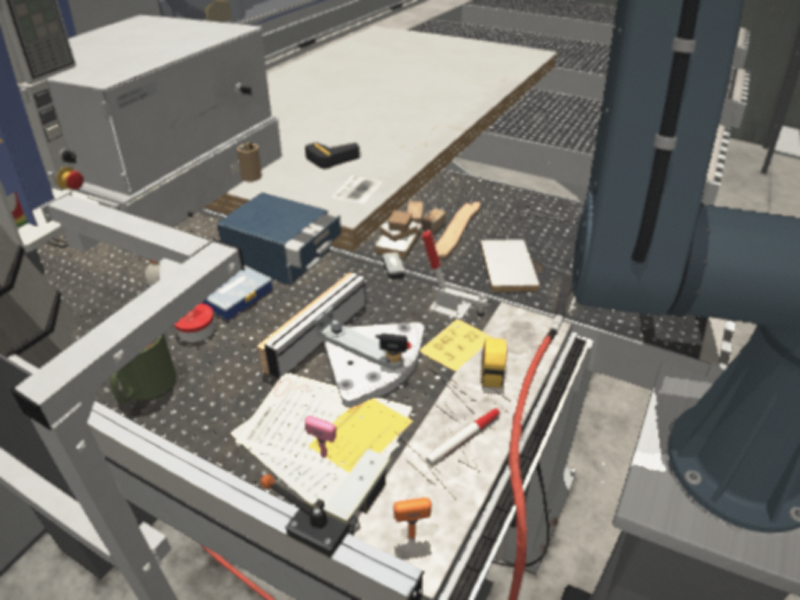

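Scene picture (scaled by 1.5625): black pin at (390,295), pivot at (421,272), red ring at (410,316). Side picture: pin at (392,342), pivot at (336,325), red ring partly hidden just right of the bush near (408,346). The pink and orange look-alikes are clear of the job.

```bash
python3 - <<'E'
from h import *
k=1.5625
c=cam("scene")
for n,u,z in(("pin",(390,292),.061),("piv",(421,272),.033),("ring",(410,316),.02),("tape",(383,363),.03)): print(n,atz(c,np.array(u)/k,z).round(3))
c=cam("side")
for n,u,z in(("pin",(392,342),.061),("piv",(336,325),.033),("tape",(494,350),.06)): print(n,atz(c,np.array(u)/k,z).round(3))
s=read_state();print(s["ee_pos"],q2R(s["ee_rot"]).round(3),camera_info("wrist")["tool_from_camera"])
im=cv2.imread("pics/side0.png")[190:290,180:320];cv2.imwrite("pics/sidec.png",cv2.resize(im,None,fx=5.5,fy=5.5,interpolation=2))
E
```

```text
pin [0.529 0.07  0.061]
piv [0.634 0.058 0.033]
ring [0.524 0.021 0.02 ]
tape [0.386 0.    0.03 ]
pin [0.523 0.068 0.061]
piv [0.637 0.047 0.033]
tape [0.382 0.012 0.06 ]
[ 0.26083506 -0.51246432  0.2387187 ] [[ 0.891  0.454 -0.   ]
 [ 0.454 -0.891 -0.   ]
 [-0.     0.    -1.   ]] [[ 4.11428350e-04  9.48742328e-01  3.16050354e-01  8.30460467e-02]
 [ 9.99999731e-01 -5.82280973e-04  4.46151584e-04 -1.39661292e-04]
 [ 6.07313000e-04  3.16050086e-01 -9.48742312e-01 -1.46224119e-01]
 [ 0.00000000e+00  0.00000000e+00  0.00000000e+00  1.00000000e+00]]
```

The red hole is at a = +22.5° (predicted (0.527,0.026), measured (0.524,0.021)). Next I move to hover over the pin.

```bash
r='{"tx":0.44,"ty":0.97,"tz":-0.13}'; true
python3 -m crank '[{"tx":0.44,"ty":0.97,"tz":-0.13,"wz":-0.049},{"tx":0.44,"ty":0.97,"tz":-0.13,"wz":-0.049},{"tx":0.44,"ty":0.97,"tz":-0.13,"wz":-0.049},{"tx":0.44,"ty":0.97,"tz":-0.13,"wz":-0.049},{"tx":0.44,"ty":0.97,"tz":-0.13,"wz":-0.049},{"tx":0.44,"ty":0.97,"tz":-0.13,"wz":-0.049},{"tx":0.44,"ty":0.97,"tz":-0.13,"wz":-0.049},{"tx":0.44,"ty":0.97,"tz":-0.13,"wz":-0.049}]' -1
python3 -m crank '[{"tx":0.44,"ty":0.97,"tz":-0.13},{"tx":0.44,"ty":0.97,"tz":-0.13},{"tx":0.44,"ty":0.97,"tz":-0.13},{"tx":0.44,"ty":0.97,"tz":-0.13},{"tx":0.44,"ty":0.97,"tz":-0.13},{"tx":0.44,"ty":0.97,"tz":-0.13},{"tx":0.44,"ty":0.97,"tz":-0.13},{"tx":0.44,"ty":0.97,"tz":-0.13}]'
python3 -m crank '[{"tx":0.44,"ty":0.97,"tz":-0.13},{"tx":0.44,"ty":0.97,"tz":-0.13},{"tx":0.44,"ty":0.97,"tz":-0.13},{"tx":0.44,"ty":0.97,"tz":-0.13},{"tx":0.44,"ty":0.97,"tz":-0.13},{"tx":0.44,"ty":0.97,"tz":-0.13},{"tx":0.44,"ty":0.97,"tz":-0.13},{"tx":0.44,"ty":0.97,"tz":-0.13}]'
python3 -m crank '[{},{},{}]'
python3 - <<'E'
from h import *
c=cam("wrist"); im=read_camera("wrist"); cv2.imwrite("pics/w1.png",im)
cv2.imwrite("pics/w1b.png",cv2.resize(im,(800,600),interpolation=2))
for l,z in(("pin_handle",.075),("ring_red",.02),("guide_bush",.041),("pivot",.033)):
    for r in search_frame("wrist",l)[:2]: print(l,np.round(r["xy"]),round(r["score"],2),atz(c,r["xy"],z).round(4))
E
```

```text
validation failed for argument at $[0]...
validation failed for argument at $[0]...
validation failed for argument at $[0]...
validation failed for argument at $[0]...
```

View pics/w1b.png

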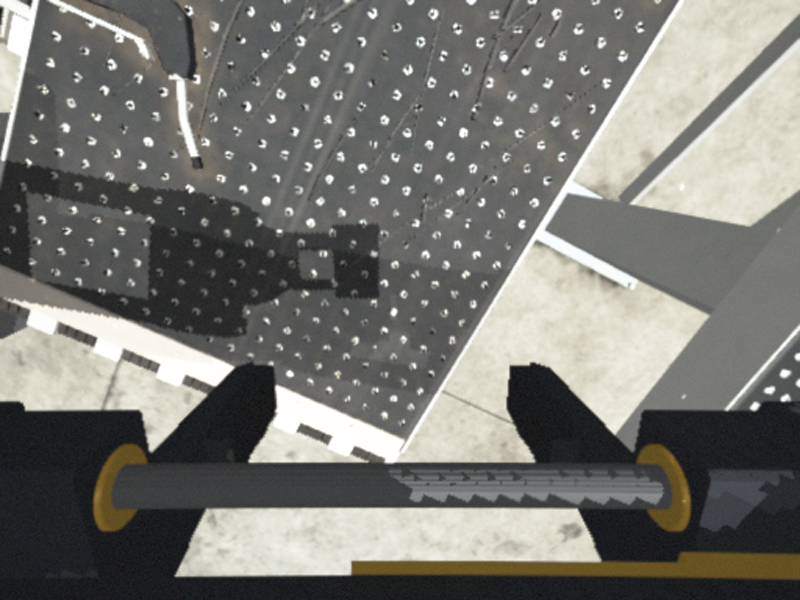

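The call was refused and the arm hasn't moved; the wrist picture shows only the table and the open fingers. Probably every row needs all six keys.

```bash

python3 -m crank '[{"tx":0.44,"ty":0.97,"tz":-0.13,"wx":0,"wy":0,"wz":-0.049},{"tx":0.44,"ty":0.97,"tz":-0.13,"wx":0,"wy":0,"wz":-0.049},{"tx":0.44,"ty":0.97,"tz":-0.13,"wx":0,"wy":0,"wz":-0.049},{"tx":0.44,"ty":0.97,"tz":-0.13,"wx":0,"wy":0,"wz":-0.049},{"tx":0.44,"ty":0.97,"tz":-0.13,"wx":0,"wy":0,"wz":-0.049},{"tx":0.44,"ty":0.97,"tz":-0.13,"wx":0,"wy":0,"wz":-0.049},{"tx":0.44,"ty":0.97,"tz":-0.13,"wx":0,"wy":0,"wz":-0.049},{"tx":0.44,"ty":0.97,"tz":-0.13,"wx":0,"wy":0,"wz":-0.049}]' -1
```

```text
time_s: 1.65
ee_pos: [0.3492, -0.3175, 0.2127]
ee_rot: [0.0, 0.997, -0.074, 0.0]
contact_force: [1.3, -0.4, -0.3]
grip_width: 1.005
grasp_force: 0.0
```

```bash

python3 -m crank '[{"tx":0.44,"ty":0.97,"tz":-0.13,"wx":0,"wy":0,"wz":0},{"tx":0.44,"ty":0.97,"tz":-0.13,"wx":0,"wy":0,"wz":0},{"tx":0.44,"ty":0.97,"tz":-0.13,"wx":0,"wy":0,"wz":0},{"tx":0.44,"ty":0.97,"tz":-0.13,"wx":0,"wy":0,"wz":0},{"tx":0.44,"ty":0.97,"tz":-0.13,"wx":0,"wy":0,"wz":0},{"tx":0.44,"ty":0.97,"tz":-0.13,"wx":0,"wy":0,"wz":0},{"tx":0.44,"ty":0.97,"tz":-0.13,"wx":0,"wy":0,"wz":0},{"tx":0.44,"ty":0.97,"tz":-0.13,"wx":0,"wy":0,"wz":0}]'
python3 -m crank '[{"tx":0.44,"ty":0.97,"tz":-0.13,"wx":0,"wy":0,"wz":0},{"tx":0.44,"ty":0.97,"tz":-0.13,"wx":0,"wy":0,"wz":0},{"tx":0.44,"ty":0.97,"tz":-0.13,"wx":0,"wy":0,"wz":0},{"tx":0.44,"ty":0.97,"tz":-0.13,"wx":0,"wy":0,"wz":0},{"tx":0.44,"ty":0.97,"tz":-0.13,"wx":0,"wy":0,"wz":0},{"tx":0.44,"ty":0.97,"tz":-0.13,"wx":0,"wy":0,"wz":0},{"tx":0.44,"ty":0.97,"tz":-0.13,"wx":0,"wy":0,"wz":0},{"tx":0.44,"ty":0.97,"tz":-0.13,"wx":0,"wy":0,"wz":0}]'
python3 -m crank '[{"tx":0,"ty":0,"tz":0,"wx":0,"wy":0,"wz":0},{"tx":0,"ty":0,"tz":0,"wx":0,"wy":0,"wz":0}]'
python3 - <<'E'
from h import *
c=cam("wrist"); im=read_camera("wrist"); cv2.imwrite("pics/w2.png",im)
cv2.imwrite("pics/w2b.png",cv2.resize(im,(800,600),interpolation=2))
for l,z in(("pin_handle",.075),("ring_red",.02),("guide_bush",.041),("pivot",.033)):
    for r in search_frame("wrist",l)[:2]: print(l,np.round(r["xy"]),round(r["score"],2),atz(c,r["xy"],z).round(4))
E
```

```text
time_s: 2.45
ee_pos: [0.4373, -0.1234, 0.1868]
ee_rot: [0.0, 0.997, -0.072, 0.0]
contact_force: [-0.1, -0.1, 0.5]
grip_width: 1.001
grasp_force: 0.0
time_s: 3.25
ee_pos: [0.5253, 0.0707, 0.1607]
ee_rot: [0.0, 0.997, -0.072, 0.0]
contact_force: [0.5, -0.4, -0.8]
grip_width: 1.002
grasp_force: 0.0
time_s: 3.45
ee_pos: [0.5247, 0.0698, 0.1606]
ee_rot: [0.0, 0.997, -0.072, -0.0]
contact_force: [0.1, -1.1, -0.1]
grip_width: 1.0
grasp_force: 0.0
pin_handle [129. 173.] 0.89 [0.5632 0.1701 0.075 ]
pin_handle [255. 198.] 0.75 [0.5254 0.0661 0.075 ]
ring_red [249.  74.] 0.57 [0.6303 0.0566 0.02  ]
ring_red [298. 183.] 0.52 [0.5162 0.0197 0.02  ]
guide_bush [249.  31.] 0.68 [0.6613 0.0519 0.041 ]
pivot [250.  76.] 0.73 [0.6278 0.0561 0.033 ]
```

View pics/w2b.png

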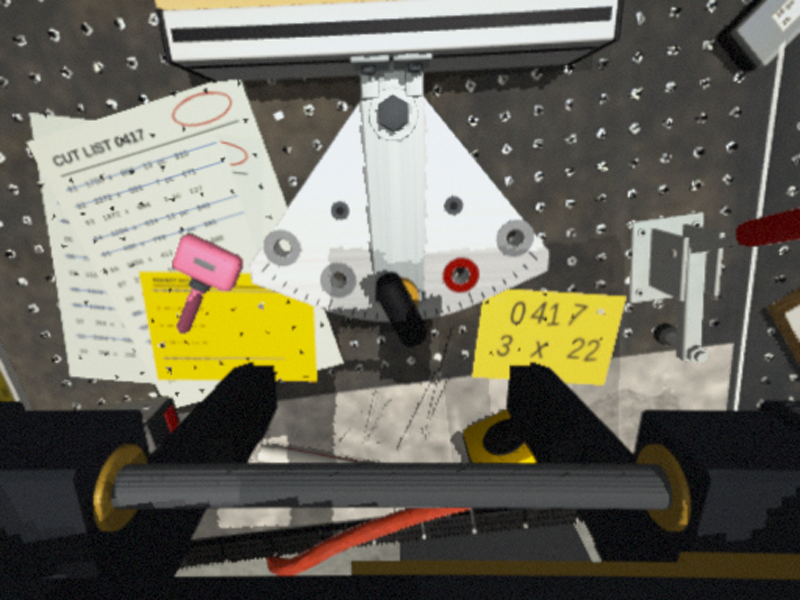

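The pin is at (400,305), handle tilted from (388,283) to (407,335). The red ring is at (461,274), the grey rings at (282,247), (340,279) and (515,237), and the pivot at (394,114). I'll fit the plate's pose and the handle yaw.

```bash
python3 - <<'E'
from h import *
from scipy.optimize import least_squares
c=cam("wrist"); im=cv2.imread("pics/w2.png")
# ring centres
px=np.array([(515,237),(461,274),(340,279),(282,247)])/1.5625
hsv=cv2.cvtColor(im,cv2.COLOR_BGR2HSV)
red=((hsv[...,0]<8)|(hsv[...,0]>172))&(hsv[...,1]>130); red[:160]=0;red[:,:275]=0;red[200:]=0;red[:,320:]=0
red=red.astype(np.uint8);x,y,w,h=cv2.boundingRect(red);px[1]=(x+w/2-.5,y+h/2-.5);print(px,w,h)
P=np.array([atz(c,p,.02)[:2] for p in px])
a=np.deg2rad([45,22.5,-22.5,-45]); L=-.11*np.c_[np.cos(a),np.sin(a)]
def f(v):
    C,S=np.cos(v[2]),np.sin(v[2]); return ((L@np.array([[C,S],[-S,C]])+v[:2])-P).ravel()
r=least_squares(f,[.635,.053,-.14]);v=r.x;print(v,np.rad2deg(v[2]),(r.fun*1e3).round(1))
h=lambda a:v[:2]-.11*np.array([np.cos(v[2]+a),np.sin(v[2]+a)])
print("start hole",h(0),"red",h(np.pi/8),"pivot px",atz(c,np.array((394,112))/1.5625,.037))
# handle yaw: dark mask vs projected box
g=im.max(2)<60; m=np.zeros_like(g); m[165:225,225:285]=g[165:225,225:285]
best=[]
for yaw in np.arange(-.7,.71,.02):
  for dx in np.arange(-.006,.0061,.001):
   for dy in np.arange(-.006,.0061,.001):
    ax=np.array([np.cos(v[2]+yaw),np.sin(v[2]+yaw)]);ay=np.array([-ax[1],ax[0]]);o=h(0)+[dx,dy]
    B=[[*(o+s*.022*ax+t*.008*ay),z] for s in(-1,1) for t in(-1,1) for z in(.047,.075)]
    q=cv2.convexHull(proj(c,np.array(B)).astype(np.float32)); k=np.zeros(g.shape,np.uint8);cv2.fillConvexPoly(k,q.round().astype(int),1)
    best.append(((k&m).sum()/(k|m).sum(),round(yaw,2),round(dx,3),round(dy,3)))
best.sort(reverse=True);print(*best[:6],sep="\n")
E
```

```text
[[329.6  151.68]
 [294.5  175.5 ]
 [217.6  178.56]
 [180.48 158.08]] 22 22
[ 0.63025836  0.0523772  -0.10248466] -5.87193874033629 [-0.  -0.1  0.1 -0.6  0.1  1.  -0.1 -0.3]
start hole [0.52083553 0.06363079] red [0.52485828 0.02089985] pivot px [0.63069098 0.05211218 0.037     ]
(np.float64(0.7026476578411406), np.float64(0.42), np.float64(-0.003), np.float64(0.001))
(np.float64(0.7014925373134329), np.float64(0.42), np.float64(-0.002), np.float64(0.001))
(np.float64(0.7), np.float64(0.46), np.float64(-0.002), np.float64(0.001))
(np.float64(0.6976271186440678), np.float64(0.42), np.float64(-0.003), np.float64(0.0))
(np.float64(0.6965376782077393), np.float64(0.46), np.float64(-0.003), np.float64(0.001))
(np.float64(0.6965376782077393), np.float64(0.46), np.float64(-0.003), np.float64(0.0))
```

```bash

python3 -m crank '[{"tx":-0.03,"ty":-0.05,"tz":-0.4,"wx":0,"wy":0,"wz":0.075},{"tx":-0.03,"ty":-0.05,"tz":-0.6,"wx":0,"wy":0,"wz":0.075},{"tx":-0.03,"ty":-0.05,"tz":-0.8,"wx":0,"wy":0,"wz":0.075},{"tx":-0.03,"ty":-0.05,"tz":-0.8,"wx":0,"wy":0,"wz":0.075},{"tx":-0.03,"ty":-0.05,"tz":-0.8,"wx":0,"wy":0,"wz":0},{"tx":0,"ty":0,"tz":-0.7,"wx":0,"wy":0,"wz":0},{"tx":0,"ty":0,"tz":-0.4,"wx":0,"wy":0,"wz":0},{"tx":0,"ty":0,"tz":0,"wx":0,"wy":0,"wz":0}]' -1
python3 - <<'E'
from h import *
im=read_camera("wrist"); cv2.imwrite("pics/w3.png",im)
cv2.imwrite("pics/w3b.png",cv2.resize(im,(640,480),interpolation=2))
E
```

```text
time_s: 4.5
ee_pos: [0.52, 0.0629, 0.0471]
ee_rot: [-0.0, 0.987, 0.162, -0.001]
contact_force: [-1.0, -0.9, -0.4]
grip_width: 0.999
grasp_force: 0.0
```

View pics/w3b.png

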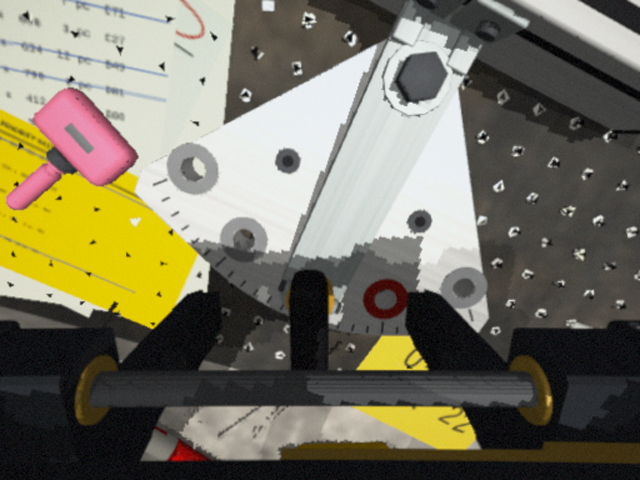

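The handle is upright in the image, midway between the fingers (column 308 against 314) and aligned with the tool, so I close.

```bash

python3 -m crank '[{"tx":0,"ty":0,"tz":0,"wx":0,"wy":0,"wz":0},{"tx":0,"ty":0,"tz":0,"wx":0,"wy":0,"wz":0},{"tx":0,"ty":0,"tz":0,"wx":0,"wy":0,"wz":0},{"tx":0,"ty":0,"tz":0,"wx":0,"wy":0,"wz":0},{"tx":0,"ty":0,"tz":0,"wx":0,"wy":0,"wz":0},{"tx":0,"ty":0,"tz":0,"wx":0,"wy":0,"wz":0},{"tx":0,"ty":0,"tz":0,"wx":0,"wy":0,"wz":0},{"tx":0,"ty":0,"tz":0,"wx":0,"wy":0,"wz":0}]' 1 40
```

```text
time_s: 5.35
ee_pos: [0.5211, 0.0633, 0.0482]
ee_rot: [-0.0, 0.987, 0.162, -0.0]
contact_force: [-0.1, -0.3, -0.3]
grip_width: 0.301
grasp_force: 0.0
```

```bash

python3 -m crank '[{"tx":0,"ty":0,"tz":0,"wx":0,"wy":0,"wz":0},{"tx":0,"ty":0,"tz":0,"wx":0,"wy":0,"wz":0},{"tx":0,"ty":0,"tz":0,"wx":0,"wy":0,"wz":0},{"tx":0,"ty":0,"tz":0,"wx":0,"wy":0,"wz":0}]' 1 40
```

```text
time_s: 5.75
ee_pos: [0.5209, 0.0637, 0.0482]
ee_rot: [-0.0, 0.987, 0.162, -0.0]
contact_force: [-1.3, 3.5, 0.9]
grip_width: 0.181
grasp_force: 40.0
```

```bash

python3 -m crank '[{"tx":0,"ty":0,"tz":0.15,"wx":0,"wy":0,"wz":0},{"tx":0,"ty":0,"tz":0.15,"wx":0,"wy":0,"wz":0},{"tx":0,"ty":0,"tz":0.2,"wx":0,"wy":0,"wz":0},{"tx":0,"ty":0,"tz":0.2,"wx":0,"wy":0,"wz":0},{"tx":0,"ty":0,"tz":0.2,"wx":0,"wy":0,"wz":0},{"tx":0,"ty":0,"tz":0.14,"wx":0,"wy":0,"wz":0},{"tx":0,"ty":0,"tz":0,"wx":0,"wy":0,"wz":0},{"tx":0,"ty":0,"tz":0,"wx":0,"wy":0,"wz":0}]' 1 40
python3 - <<'E'
from h import *
im=read_camera("side");cv2.imwrite("pics/s4.png",cv2.resize(im[190:260,200:300],None,fx=6,fy=6,interpolation=2))
p=np.array([.6303,.0524]);d=np.array(read_state()["ee_pos"][:2])-p
print(np.hypot(*d))
for i in range(0,26,5):
    a=np.deg2rad(22.5*i/25);C,S=np.cos(a),np.sin(a);print(i,(p+[C*d[0]-S*d[1],S*d[0]+C*d[1]]).round(4))
E
```

```text
time_s: 6.55
ee_pos: [0.5213, 0.0631, 0.0747]
ee_rot: [0.0, 0.987, 0.162, 0.0]
contact_force: [-1.5, -0.3, 0.7]
grip_width: 0.182
grasp_force: 40.0
0.10952093265921602
0 [0.5213 0.0631]
5 [0.5208 0.0546]
10 [0.521 0.046]
15 [0.5218 0.0374]
20 [0.5233 0.0289]
25 [0.5255 0.0206]
```

View pics/s4.png

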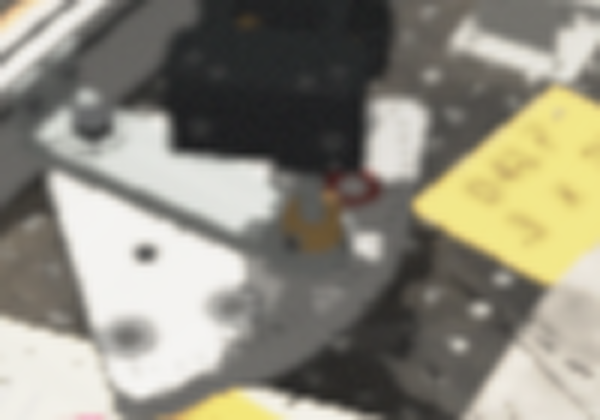

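The pin is up 26 mm with the tip clear of the plate, still in the bush. Next is the swing along the arc.

```bash

python3 -m crank '[{"tx":-0.02,"ty":-0.34,"tz":0,"wx":0,"wy":0,"wz":0},{"tx":0.01,"ty":-0.34,"tz":0,"wx":0,"wy":0,"wz":0},{"tx":0.03,"ty":-0.34,"tz":0,"wx":0,"wy":0,"wz":0},{"tx":0.06,"ty":-0.34,"tz":0,"wx":0,"wy":0,"wz":0},{"tx":0.09,"ty":-0.34,"tz":0,"wx":0,"wy":0,"wz":0},{"tx":0,"ty":0,"tz":0,"wx":0,"wy":0,"wz":0},{"tx":0,"ty":0,"tz":0,"wx":0,"wy":0,"wz":0},{"tx":0,"ty":0,"tz":0,"wx":0,"wy":0,"wz":0}]' 1 40
python3 - <<'E'
from h import *
c=cam("wrist");im=read_camera("wrist");cv2.imwrite("pics/w5.png",cv2.resize(im,(640,480),interpolation=2))
s=read_state();print(s["ee_pos"],s["contact_force"])
np.save("p5.npy",proj(c,[[.6303,.0524,.037]])*1.25);print(np.load("p5.npy"))
E
```

```text
time_s: 7.4
ee_pos: [0.5256, 0.0205, 0.0743]
ee_rot: [0.0, 0.987, 0.162, 0.0]
contact_force: [0.2, -0.7, -0.4]
grip_width: 0.176
grasp_force: 40.0
[0.52549357 0.02069007 0.07432747] [ 0.14365675 -1.03426134  0.55269754]
[[320.62661666  67.08833119]]
```

View pics/w5.png

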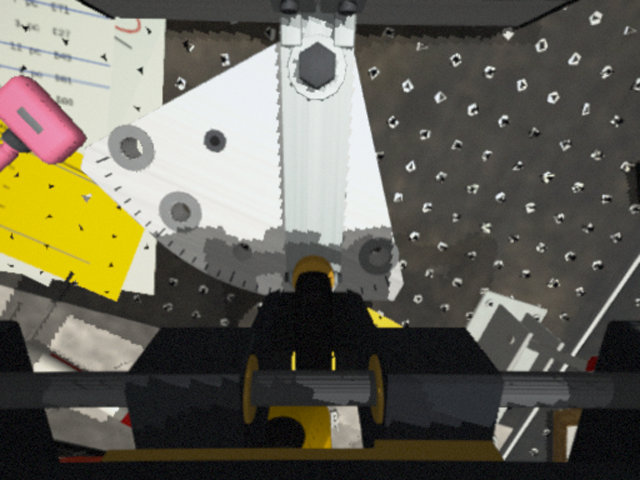

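The bush is over the red hole; ring hidden, pivot at (318,65) as predicted, and the grey rings at (131,147), (180,211) and (376,256). Push part-way and check the force.

```bash
python3 - <<'E'
from h import *
from scipy.optimize import least_squares
c=cam("wrist")
P=np.array([atz(c,np.array(p)/1.25,.02)[:2] for p in((131,147),(180,211),(376,256),(245,250))])
a=np.deg2rad([-45,-22.5,45,0]); L=-.11*np.c_[np.cos(a),np.sin(a)]
def f(v):
    C,S=np.cos(v[2]),np.sin(v[2]); return ((L@np.array([[C,S],[-S,C]])+v[:2])-P).ravel()
r=least_squares(f,[.635,.053,-.14]);v=r.x;print(v,(r.fun*1e3).round(1))
print(v[:2]-.11*np.array([np.cos(v[2]+np.pi/8),np.sin(v[2]+np.pi/8)]))
E
python3 -m crank '[{"tx":0,"ty":0,"tz":-0.15,"wx":0,"wy":0,"wz":0},{"tx":0,"ty":0,"tz":-0.15,"wx":0,"wy":0,"wz":0},{"tx":0,"ty":0,"tz":-0.15,"wx":0,"wy":0,"wz":0},{"tx":0,"ty":0,"tz":-0.1,"wx":0,"wy":0,"wz":0},{"tx":0,"ty":0,"tz":0,"wx":0,"wy":0,"wz":0}]' 1 40
```

```text
[ 0.63027827  0.05431901 -0.10242354] [ 0.2 -0.2  0.1 -0.2  0.8 -1.2 -1.1  1.6]
[0.52488012 0.02283522]
time_s: 7.95
ee_pos: [0.5247, 0.021, 0.0596]
ee_rot: [-0.0, 0.987, 0.162, -0.001]
contact_force: [1.5, -0.4, -2.2]
grip_width: 0.178
grasp_force: 40.0
```

The tip is already 6.6 mm inside the hole with little force, so I push home.

```bash

python3 -m crank '[{"tx":0,"ty":0,"tz":-0.13,"wx":0,"wy":0,"wz":0},{"tx":0,"ty":0,"tz":-0.13,"wx":0,"wy":0,"wz":0},{"tx":0,"ty":0,"tz":-0.13,"wx":0,"wy":0,"wz":0},{"tx":0,"ty":0,"tz":-0.1,"wx":0,"wy":0,"wz":0},{"tx":0,"ty":0,"tz":0,"wx":0,"wy":0,"wz":0},{"tx":0,"ty":0,"tz":0,"wx":0,"wy":0,"wz":0}]' 1 40
```

```text
time_s: 8.55
ee_pos: [0.525, 0.021, 0.0481]
ee_rot: [-0.0, 0.987, 0.162, -0.0]
contact_force: [-0.8, 0.8, 4.3]
grip_width: 0.178
grasp_force: 40.0
```

```bash

python3 -m crank '[{"tx":0,"ty":0,"tz":-0.04,"wx":0,"wy":0,"wz":0},{"tx":0,"ty":0,"tz":-0.03,"wx":0,"wy":0,"wz":0},{"tx":0,"ty":0,"tz":0,"wx":0,"wy":0,"wz":0}]' 1 40
```

```text
time_s: 8.85
ee_pos: [0.5252, 0.021, 0.0479]
ee_rot: [-0.0, 0.987, 0.163, -0.0]
contact_force: [-7.3, 2.9, 18.0]
grip_width: 0.179
grasp_force: 40.0
```

Seated: the force rises sharply at the starting height. I relieve the push, open and rise.

```bash

python3 -m crank '[{"tx":0,"ty":0,"tz":0.06,"wx":0,"wy":0,"wz":0},{"tx":0,"ty":0,"tz":0,"wx":0,"wy":0,"wz":0}]' 1 40
python3 -m crank '[{"tx":0,"ty":0,"tz":0,"wx":0,"wy":0,"wz":0},{"tx":0,"ty":0,"tz":0,"wx":0,"wy":0,"wz":0},{"tx":0,"ty":0,"tz":0,"wx":0,"wy":0,"wz":0},{"tx":0,"ty":0,"tz":0,"wx":0,"wy":0,"wz":0},{"tx":0,"ty":0,"tz":0,"wx":0,"wy":0,"wz":0},{"tx":0,"ty":0,"tz":0,"wx":0,"wy":0,"wz":0}]' 0
python3 -m crank '[{"tx":0,"ty":0,"tz":0.3,"wx":0,"wy":0,"wz":0},{"tx":0,"ty":0,"tz":0.6,"wx":0,"wy":0,"wz":0},{"tx":0,"ty":0,"tz":0.9,"wx":0,"wy":0,"wz":0},{"tx":0,"ty":0,"tz":0.9,"wx":0,"wy":0,"wz":0},{"tx":0,"ty":0,"tz":0.9,"wx":0,"wy":0,"wz":0},{"tx":0,"ty":0,"tz":0.4,"wx":0,"wy":0,"wz":0},{"tx":0,"ty":0,"tz":0,"wx":0,"wy":0,"wz":0},{"tx":0,"ty":0,"tz":0,"wx":0,"wy":0,"wz":0}]'
python3 - <<'E'
from h import *
im=read_camera("wrist");cv2.imwrite("pics/w6.png",cv2.resize(im,(640,480),interpolation=2))
E
```

```text
time_s: 9.05
ee_pos: [0.5252, 0.021, 0.0481]
ee_rot: [-0.0, 0.987, 0.162, -0.0]
contact_force: [-3.7, 2.5, 6.0]
grip_width: 0.18
grasp_force: 40.0
time_s: 9.65
ee_pos: [0.5254, 0.0207, 0.0479]
ee_rot: [0.0, 0.987, 0.162, 0.0]
contact_force: [-1.1, -0.4, -0.4]
grip_width: 0.502
grasp_force: 0.0
time_s: 10.45
ee_pos: [0.5249, 0.0209, 0.1474]
ee_rot: [-0.0, 0.987, 0.162, -0.0]
contact_force: [0.1, 0.4, -0.1]
grip_width: 0.504
grasp_force: 0.0
```

View pics/w6.png

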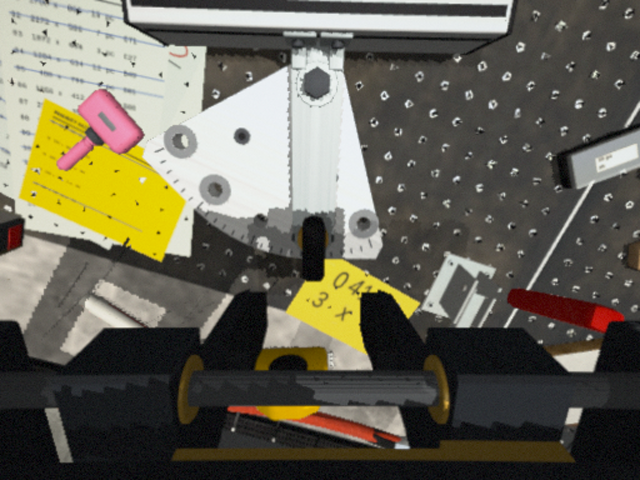

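The pin at (313,245) stands upright in the bush over the red hole. The gripper is clear, and the tape at (295,380) is in place.

```bash
python3 -c "from bench import close_job;print(close_job())"
```

```text
the job is handed in; nothing more can be done
None
```

The fence arm is locked at the red-ringed +22.5° hole with the pin pushed fully home and released; I disturbed nothing else that I could see, and the job is handed in (no verdict came back).

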